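Unscrew the captive jar cap and lever the lid open with a butter knife

ROBOT

A 6-joint arm with a two-finger parallel gripper is mounted at the origin on the work surface. World frame = base frame: x ahead of the robot, y to its left, z up, the work surface at z = 0. Lengths are in m, angles in rad, forces in N, time in s.
With the tool pointing down it reaches from about 0.35 to 1 m from the base axis. Payload 7.1 kg.
Tool frame: the origin (TCP) lies on the mounting face of the last link; the fingertips stand 173 mm ahead of it and the grasp point (between the pads) lies 155 mm ahead of it (arm.finger_overhang is the distance from the TCP to the fingertips, in m); z points along the fingers, x is the direction in which the jaws open and shut, and the axes are right-handed (so a half turn about z gives the same grasp; the last joint's range is limited). The gripper opens to 85 mm and grips with 20 to 120 N. Pads are 22 mm wide; open, the fingers measure 114 mm over their backs; the gripper's body (76 mm by 85 mm) begins 54 mm behind the grasp point. The pads swing forward as they close: fully open they stand 13 mm farther back than shut.
Start: joints at [-0.019, 0.423, 1.63, -0, 1.089, -0.019], TCP at [0.625, 0, 0.405] pointing down, gripper open.
Joint ranges: [-3, 3], [-0.9, 2.11], [0.09, 2.58], [-1.31, 4.45], [0.11, 2.69], [-2.54, 2.54]. Speed limits (rad/s): [2.39, 2.39, 3.01, 3.14, 3.14, 3.14].

INTERFACE

Orientations are given as a unit quaternion [w, x, y, z].
In Python, from station import arm gives the robot as it stands.
- The arm moves only by the shell command python3 -m inch 'ROWS' [OPENING] [FORCE]. ROWS is a JSON object of lists of equal length, an entry for each row: "travel": the shift along the world's x, y, z in m, a list of three; "twist": the turn about the world's z in rad. A call has 1 to 12 rows; each row is the pose to reach, as a shift and turn from the pose commanded when the call began; what a row does not reach only later rows make up. A row lasts 1/8 s, in which the tool goes at most 62.5 mm and 10.7 degrees, less where a joint would pass 70% of its speed; a pose out of reach is approached as far as the arm can. A call with a gripper value outside its range is refused whole. OPENING is the gripper's target within -1 to 1 (shut at 1, half-way at 0, fully open at -1), set as the call begins (- or left out, the last holds). The fingers move at their own pace and stop on an object; FORCE is the grip in N (left out, the last holds). Time passes only in rows, so rows that repeat a pose let the fingers close. It gives the time, the measured TCP pose, the force and the opening at its end, in the units of the state.
- arm.observe(): the state, without advancing time (a new reading comes with each control period).
- arm.grab_frame(name): name is "scene" or "side" or "wrist"; returns a dict with "color" (420x560x3 uint8, red, green, blue), "z_map" (420x560 float32, m along the optical axis (not along the pixel's ray), 0 where there is no reading), "fx", "fy", "cx", "cy" (pixels), "rvec" (rotation vector, rad) and "tvec" (3), from world to camera coordinates, as OpenCV has them; the wrist camera has in their place "hand_eye" (4x4, takes a point from camera to tool coordinates, whose origin is the TCP and whose axes are the tool frame's). Camera axes: x right, y down, z forward; pixel columns grow to the right and rows downward; lengths in m; the calibration is good to about 2 mm. A picture is of the moment at which its call begins: read the wrist's pose just before it.
- arm.finish_job(): hands the job in, once; it reports no verdict.
The state is a dict: "clock": time; "qpos": joint angles; "joint_vel": joint speeds; "tau": joint torques, N m; "position": TCP position; "orientation": TCP orientation; "ft_force": force on the tool from outside, world axes, zero at the start; "ft_torque": the same for the moment, N m; "grip_width": finger opening in m.
Only numpy, scipy, OpenCV 4.12 (cv2) and the standard library are available. Lean on these libraries where they do the work, as an engineer would, in place of code of your own. Each camera call takes 0.05 s, during which the arm holds its last target. There are 200 camera calls.

TASK

Open the blue condiment jar: unscrew its brass cap (anticlockwise from above) until its thread lets go of the lid, then pick up the butter knife and lever the hinged lid up with the blade under its front tab, not with the gripper, until the lid stands open at least 60 degrees. Then lay the knife flat on the wooden board and let go; leave the white jar, wine glass, pepper mill and tumbler standing where they are.

Things in the scene. Friction and masses are not known exactly. Their poses are not given: they have to be found in the camera images.
- jar: Target jar: blue stoneware, fixed, 115 mm to the rim (160 mm with lid and cap); body diameter 90 mm up to 75 mm, neck diameter 72 mm from 85 mm to the rim. Origin: centre of the underside, z up. Front, with the lid's brass pry tab: -x side, roughly facing the robot; hinge: +x side.
- jar_hinge (a point): Point on the lid's hinge axis: on the jar's +x side, 46 mm from the jar's axis, 115 mm above the table. The hinge axis runs along the jar's y. Fixed.
- lid_angle (a joint): Lid angle, rad: 0 shut, positive raises the lid's front up and back towards the jar's +x side; stop at 1.5 (60 degrees = 1.05). The hinge is stiff: about 2.5 N at the tab moves it and it stays where it is left. While the cap is screwed on, the lid is held shut.
- lid: The hinged lid, carrying the cap: blue disc, diameter 74 mm, 6 mm thick; its origin lies on the hinge axis, 46 mm behind its centre; underside 116 mm above the table when shut. A brass tab 30 mm wide, 4 mm thick sticks out at the front (-x) to 70 mm from the jar's axis; its underside is 117 mm above the table when shut, with 34 mm of free overhang past the neck.
- lid_tab (a point): Middle of the tab's front end, 70 mm in front of the jar's axis (116 mm from the hinge axis), level with the underside of the lid disc (116 mm above the table when shut). Moves with the lid.
- cap: The captive brass screw cap on the lid; it never comes off. Ribbed disc, diameter 64 mm, 122 to 135 mm above the table; on it an upright wing bar 60 mm long, 16 mm thick, 25 mm tall (135 to 160 mm above the table), a red dot at one end. Take the wing across its 16 mm thickness. Origin on the cap's axis, 115 mm above the table when shut.
- cap_grip (a point): Centre of the wing bar, on the cap's axis, 147.5 mm above the table when shut. Its x axis runs along the wing towards the red dot, so yaw = jar yaw + cap angle.
- cap_angle (a joint): Cap angle, rad: 0 fully tight, grows as it is unscrewed (anticlockwise from above), end stop at 2.7. Stiff (about 0.15 N m), stays where it is left, does not rise. Starts at 0 to 0.4. The thread lets go of the lid at about 2.3.
- knife: Butter knife, loose, about 90 g, 200 mm long, lying flat. Origin: under the middle of its length; x runs from handle to blade tip, z up. Dark wooden handle 110 mm long (x -100 to +10 mm), 18 mm wide, 16 mm thick; flat steel blade 90 mm long (x +10 to +100 mm), 22 mm wide, 3 mm thick, its mid-plane 8 mm above the underside.
- knife_grip (a point): Good grip point on the handle near the centre of mass: 30 mm behind the knife's origin, 8 mm above its underside.
- knife_tip (a point): Tip of the blade, 130 mm ahead of knife_grip, in the blade's mid-plane.
- board: Wooden serving board, fixed, 200 x 120 mm, 14 mm thick (top 14 mm above the table). Origin: centre of the underside; x along its length.
- white_jar: Bystander: white jar of the same outline with a black cap, loose, 90 mm in diameter, 160 mm tall. Origin: centre of the underside, z up.
- wine_glass: Bystander: wine glass, loose, 74 mm in diameter, 190 mm tall. Origin: centre of the foot, z up.
- pepper_mill: Bystander: dark wooden pepper mill, loose, 56 mm in diameter, 160 mm tall. Origin: centre of the underside, z up.
- tumbler: Bystander: blue tumbler, loose, 72 mm in diameter, 85 mm tall. Origin: centre of the underside, z up.
Things that resemble listed ones, but are neither listed nor needed, are in the scene too. Of the things that look like the knife, the smallest one is meant.

How it is judged:
On the way, in this order (a step that is already met when the one before it is completed fails the run):
1. the cap is unscrewed by at least 2.2 rad with the lid still shut (value of joint cap_angle above 2.2 rad and value of joint lid_angle below 0.1 rad), for 0.1 s.
2. the knife, touching the lid, has raised it beyond 0.5 rad (value of joint lid_angle above 0.5 rad and contact force between knife and lid above 0.2 N), for 0.05 s.
At the end, for the whole second after the job is handed in: Cap unscrewed over 2.2 rad; lid still, open over 1.0 rad; knife flat (tilt under 0.12 rad) and still on the board, its middle within 90 mm along and 55 mm across of the board's centre; the four bystanders within 30 mm of their starts, tilted under 0.3 rad (value of joint cap_angle above 2.2 rad and value of joint lid_angle between 1 and 1.6 rad and velocity of joint lid_angle between -0.05 and 0.05 rad/s and x of knife in the frame of board between -0.09 and 0.09 m and y of knife in the frame of board between -0.055 and 0.055 m and z of knife in the frame of board between 0.006 and 0.036 m and angle between the z axis of knife and the z axis of board, either way round below 0.12 rad and linear speed of knife below 0.02 m/s and distance of each of white_jar, wine_glass, pepper_mill, tumbler from where it was at the start of the episode below 0.03 m and angle between each of white_jar, wine_glass, pepper_mill, tumbler's own z axis and vertical below 0.3 rad); the robot touches nothing.
It fails at once if the gripper or arm touches the lid or cap while the lid is raised beyond 0.15 rad (it must be levered with the knife) (value of joint lid_angle above 0.15 rad and (contact force between any of the fingers, the arm and lid above 1 N or contact force between any of the fingers, the arm and cap above 1 N)).
It fails at once if a bystander (white jar, wine glass, pepper mill or tumbler) is moved more than 30 mm or tipped by more than 0.5 rad (distance of any of white_jar, wine_glass, pepper_mill, tumbler from where it was at the start of the episode above 0.03 m or angle between any of white_jar, wine_glass, pepper_mill, tumbler's own z axis and vertical above 0.5 rad).
It also fails if it takes over 72 s, if anything falls off the work surface, if the arm or the gripper's body presses on something with over 40 N, if the wrist force passes 120 N, or if a joint passes its speed limit or range.

## Working session

There is one attempt and no reset: what is moved stays moved. The work goes in short steps, Python scripts to look and compute and a shell command to move; the robot and the scene stay as the last step left them, time stands still between calls to the robot, and variables do not carry over. Pictures are saved under pics/ and viewed, and the job is handed in when it is done.

```bash
ls; mkdir -p pics; cat > h.py <<'E'
from station import arm
import numpy as np, cv2
from scipy.spatial.transform import Rotation as R
def save(n,img,s=1):
    cv2.imwrite('pics/'+n,cv2.cvtColor(cv2.resize(img,None,fx=s,fy=s,interpolation=cv2.INTER_CUBIC),cv2.COLOR_RGB2BGR))
def pose(f,st=None):
    "camera->world R,t"
    if 'rvec' in f:
        Rm=cv2.Rodrigues(np.array(f['rvec'],float))[0]; return Rm.T,-Rm.T@np.array(f['tvec'],float).ravel()
    q=st['orientation']; Rt=R.from_quat([q[1],q[2],q[3],q[0]]).as_matrix(); H=np.array(f['hand_eye'])
    return Rt@H[:3,:3],Rt@H[:3,3]+np.array(st['position'])
def cloud(f,st=None):
    Rm,t=pose(f,st); z=f['z_map']; v,u=np.mgrid[:z.shape[0],:z.shape[1]]
    p=np.stack([(u-f['cx'])/f['fx']*z,(v-f['cy'])/f['fy']*z,z],-1)@Rm.T+t
    p[z<=0]=np.nan; return p
def ray(f,u,v,h,st=None):
    Rm,t=pose(f,st); d=Rm@np.array([(u-f['cx'])/f['fx'],(v-f['cy'])/f['fy'],1]); return t+d*(h-t[2])/d[2]
E
python3 - <<'E'
from h import *
import pickle
st=arm.observe(); D={'st':st}
for n in('scene','side','wrist'):
    f=arm.grab_frame(n); D[n]=f; save(n+'0.png',f['color'],1.4)
pickle.dump(D,open('d0.pkl','wb')); print(st)
for n in('scene','side'): print(n,pose(D[n])[1], D[n]['fx'])
E
```

```text
pics
{'clock': 0.0, 'qpos': array([-1.89656295e-02,  4.23858143e-01,  1.63070888e+00,  3.68967311e-06,
        1.08860757e+00, -1.90001748e-02]), 'joint_vel': array([ 2.81908727e-05,  1.32990464e-04, -2.32137595e-05, -2.01536429e-04,
        3.33584888e-04,  1.41464080e-04]), 'tau': array([ 6.87376578e-04, -5.57382560e+01, -2.81743366e+01,  7.52266601e-05,
        7.21184188e-03,  1.02962622e-05]), 'position': array([6.24713024e-01, 5.30611702e-05, 4.03927258e-01]), 'orientation': array([-1.66475631e-05,  9.99999687e-01,  1.64158498e-05, -7.90798491e-04]), 'ft_force': array([ 0.33455723,  0.2996781 , -0.15986758]), 'ft_torque': array([ 0.01910561,  0.02250761, -0.00578602]), 'grip_width': 0.08545299222177198}
scene [ 1.14128235 -0.52601805  1.30982951] 484.96877041289446
side [-0.22758312 -0.71772692  0.78878132] 508.6211747150867
```

View pics/scene0.png

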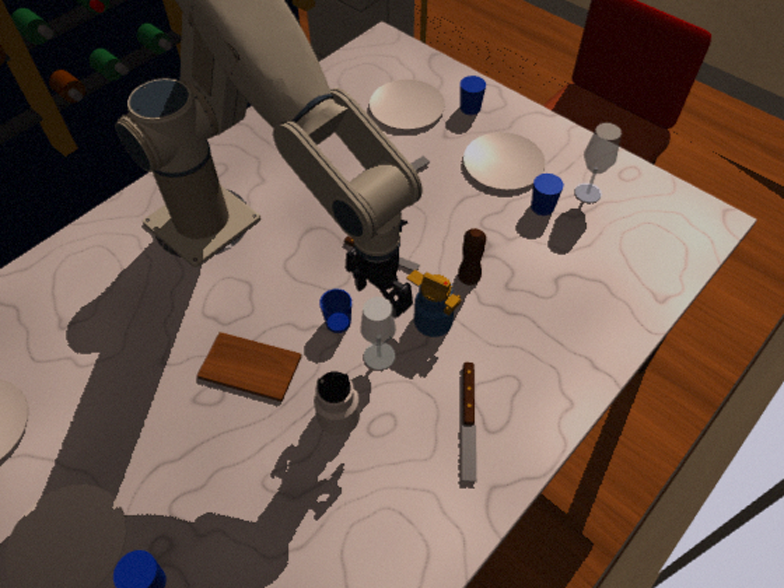

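View pics/side0.png

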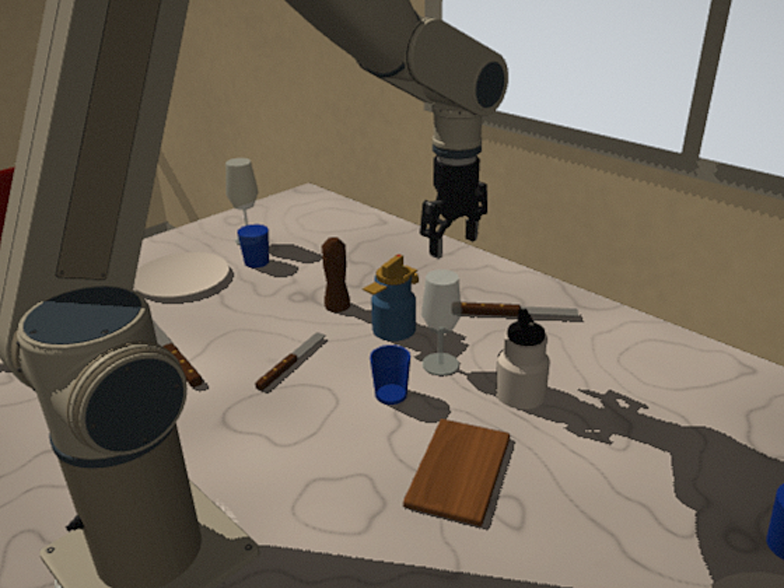

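View pics/wrist0.png

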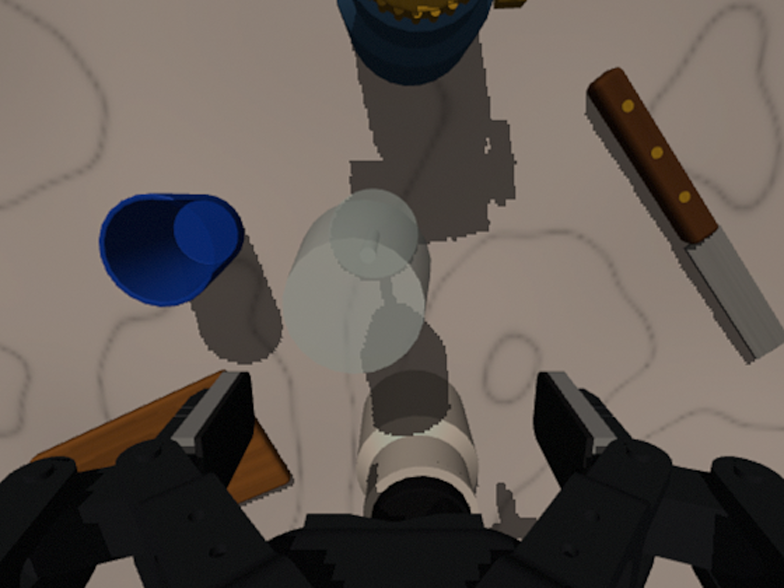

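Candidates for the knife in the side view (1.4x): A, half hidden behind the arm at (185,365); B at (290,362); C at (515,312), also at (468,420) in the scene view. Jar: the blue one with the brass cap (393,300). The blue tumbler nearest it is at (390,375), and the decoy blue cups and second glass are farther off. I'll measure these.

```bash
cat > m.py <<'E'
from h import *
import pickle
D=pickle.load(open('d0.pkl','rb'))
def at(n,pts,h=None):
    f=D[n]; c=cloud(f,D['st'])
    for (u,v) in pts:
        u/=1.4; v/=1.4
        print(n,int(u*1.4),int(v*1.4),c[int(v),int(u)].round(3), 'plane',ray(f,u,v,h or 0.008,D['st']).round(3))
at('side',[(258,388),(322,335),(291,362),(200,384),(165,345),(462,309),(578,316)])
at('scene',[(469,365),(468,484),(400,262),(418,267),(429,160),(405,172)])
for n in('scene','side'):
    f=D[n]; c=cloud(f); hsv=cv2.cvtColor(f['color'],cv2.COLOR_RGB2HSV)
    m=(hsv[...,0]<15)&(hsv[...,1]>110)&(c[...,2]<.035)&(c[...,2]>.003)&(c[...,0]<1.1)&(c[...,0]>.1)&(abs(c[...,1])<.6)
    k,l,s,_=cv2.connectedComponentsWithStats(m.astype(np.uint8))
    for i in range(1,k):
        if s[i,4]>40:
            p=c[l==i]; r=cv2.minAreaRect((p[:,:2]*1000).astype(np.float32)); print(n,'brown',s[i],np.round(r[0]),np.round(r[1]),round(r[2],1),'z',np.median(p[:,2]).round(3))
    # gold
    m=(hsv[...,0]>13)&(hsv[...,0]<28)&(hsv[...,1]>150)&(c[...,2]>.1)&(c[...,2]<.17)
    p=c[m]; w=p[p[:,2]>.155]; r=cv2.minAreaRect((w[:,:2]*1000).astype(np.float32)); print('wing',len(w),w.mean(0).round(4),r)
    w=p[(p[:,2]>.116)&(p[:,2]<.125)]; print('tab',len(w),w.mean(0).round(3))
    m=(hsv[...,2]<300)&(c[...,2]>.02)&(c[...,2]<.2)&(c[...,0]>.4)&(abs(c[...,1])<.5)
    k,l,s,_=cv2.connectedComponentsWithStats(m.astype(np.uint8))
    for i in range(1,k):
        if s[i,4]>60:
            q=c[l==i]; print('obj',s[i][:4]*1.4,q[:,:2].min(0).round(3),q[:,:2].max(0).round(3),q[:,2].max().round(3))
f=D['side']; save('crop_knife.png',f['color'][215:295,100:250],5)
save('crop_jar.png',f['color'][170:250,240:320],6)
E
python3 m.py
```

```text
side 258 388 [0.323 0.201 0.002] plane [0.319 0.193 0.008]
side 322 335 [0.509 0.24  0.012] plane [0.512 0.244 0.008]
side 291 362 [0.405 0.211 0.014] plane [0.41  0.214 0.008]
side 200 383 [0.253 0.286 0.006] plane [0.252 0.28  0.008]
side 165 345 [0.264 0.425 0.022] plane [0.274 0.442 0.008]
side 461 309 [0.773 0.098 0.018] plane [0.783 0.105 0.008]
side 578 316 [ 0.923 -0.087  0.012] plane [ 0.927 -0.088  0.008]
scene 468 365 [0.777 0.118 0.022] plane [0.775 0.123 0.008]
scene 468 484 [ 0.936 -0.084  0.002] plane [ 0.939 -0.087  0.008]
scene 400 262 [0.471 0.234 0.007] plane [0.473 0.235 0.008]
scene 418 267 [0.513 0.252 0.01 ] plane [0.516 0.252 0.008]
scene 429 160 [ 0.289  0.559 -0.004] plane [0.299 0.549 0.008]
scene 404 172 [0.65  0.042 0.57 ] plane [0.28  0.472 0.008]
scene brown [328 192  16  12  73] [632. 306.] [50. 23.] 47.2 z 0.021
scene brown [ 141  237   74   49 2259] [ 418. -199.] [202. 125.] 25.2 z 0.012
scene brown [331 259   8  45 326] [818.  65.] [ 22. 143.] 38.7 z 0.02
wing 149 [0.0647 0.0922 0.1604] ((-46.194580078125, -51.205169677734375), (1480.95947265625, 47
[... 660 characters left out ...]
side brown [117 245  27  32 195] [257. 353.] [144.  22.] 82.3 z 0.021
side brown [183 253  29  25 185] [373. 209.] [110.  17.] 14.6 z 0.014
side brown [ 288  299   76   76 3647] [ 414. -200.] [203. 118.] 25.5 z 0.015
wing 70 [0.6288 0.1435 0.1593] ((633.0985107421875, 75.28083801269531), (57.09996795654297, 491.0731201171875), 0.8614352345466614)
tab 108 [0.598 0.174 0.121]
obj [477.4 134.4 306.6 162.4] [ 1.265 -0.367] [1.293 0.475] 0.2
obj [320.6 236.6  28.   68.6] [0.588 0.288] [0.638 0.34 ] 0.163
obj [362.6 253.4  56.   79.8] [0.562 0.116] [0.69  0.196] 0.165
obj [421.4 268.8 128.8 133. ] [ 0.567 -0.196] [0.864 0.113] 0.194
obj [369.6 344.4  40.6  53.2] [ 0.439 -0.023] [0.511 0.049] 0.089
```

```bash
python3 - <<'E'
from h import *
import pickle
D=pickle.load(open('d0.pkl','rb'))
Rm,t=pose(D['wrist'],D['st']); print(Rm.round(2),t.round(3),D['wrist']['fx'])
E
python3 -m inch '{"travel":[[-0.04,0.06,0.05],[-0.08,0.11,0.08],[-0.1,0.15,0.1],[-0.1,0.15,0.1],[-0.1,0.15,0.1]],"twist":[0,0,0,0,0]}' -1 40
python3 - <<'E'
from h import *
import pickle
st=arm.observe(); f=arm.grab_frame('wrist'); pickle.dump((st,f),open('d1.pkl','wb')); save('wrist1.png',f['color'],1.4); print(st['position'],st['clock'])
E
```

```text
[[ 1.    0.   -0.  ]
 [-0.   -0.96 -0.28]
 [-0.    0.28 -0.96]] [0.624 0.071 0.373] 339.4719058455164
clock: 0.78
position: [0.5247, 0.1506, 0.5051]
orientation: [0.0, 1.0, 0.001, 0.001]
ft_force: [0.4, -0.7, -0.3]
grip_width: 0.0858
[0.52473185 0.1506301  0.5050789 ] 0.775
```

View pics/crop_knife.png

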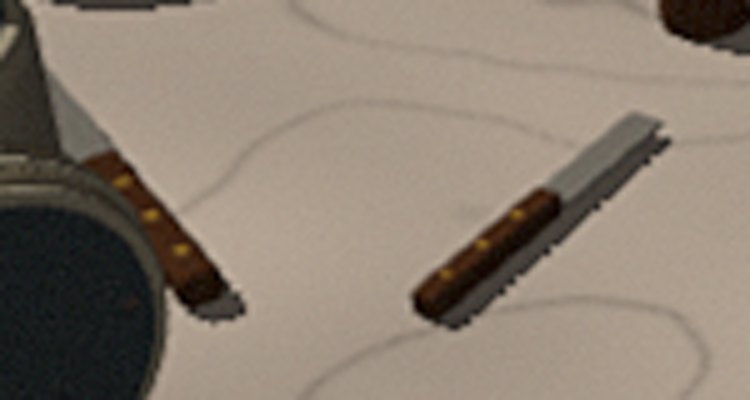

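View pics/wrist1.png

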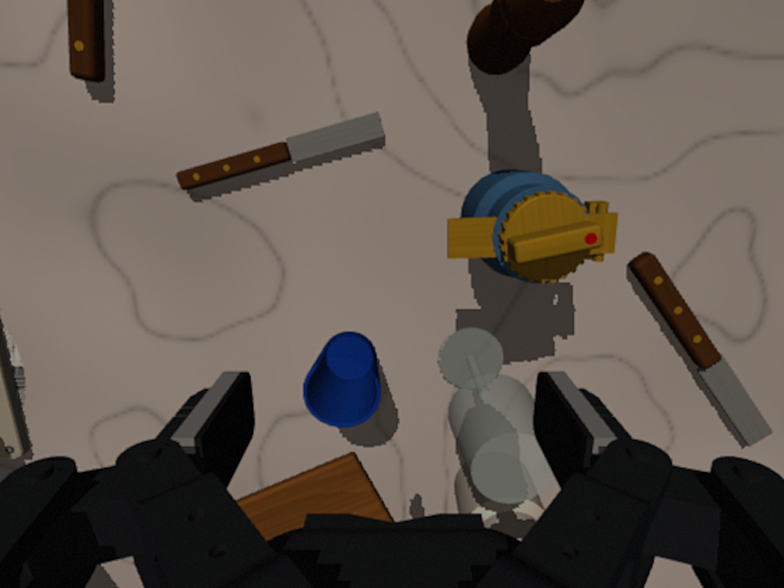

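Knife B, at (232,165) to (380,130) in this view, is clearly the smallest (110 x 17 mm handle against 125 to 144 mm for the others). The jar is seen from above: tab end at (448,240), red dot at (591,238), wing from (512,250) to (600,233).

```bash
cat > m1.py <<'E'
from h import *
import pickle,sys
st,f=pickle.load(open(sys.argv[1],'rb')); c=cloud(f,st); hsv=cv2.cvtColor(f['color'],cv2.COLOR_RGB2HSV)
H,S,V=hsv[...,0].astype(int),hsv[...,1],hsv[...,2]
gold=(H>13)&(H<30)&(S>150)&(c[...,0]>.5)&(c[...,2]>.1)
def rect(m,h,name):
    v,u=np.nonzero(m); P=np.array([ray(f,a,b,h,st)[:2] for a,b in zip(u,v)])*1000
    r=cv2.minAreaRect(P.astype(np.float32)); print(name,len(P),np.round(r[0],1),np.round(r[1],1),round(r[2],1)); return P
z=c[...,2]
rect(gold&(z>.156),.160,'wing')
red=((H<6)|(H>172))&(S>180)&(V>120)&(z>.15); P=rect(red,.160,'dot'); print(P.mean(0))
u=np.arange(420//1)
tab=gold&(z<.126)&(c[...,0]<.605); P=rect(tab&(c[...,1]>.0),.121,'tab')
br=((H<15)|(H>170))&(S>90)&(z<.03)&(z>.008)&(c[...,0]>.3)&(c[...,0]<.46)&(c[...,1]>.15)&(c[...,1]<.27); rect(br,.016,'handle')
bl=(S<40)&(V>70)&(z<.02)&(z>.004)&(c[...,0]>.42)&(c[...,0]<.56)&(c[...,1]>.19)&(c[...,1]<.29); rect(bl,.0095,'blade')
E
python3 m1.py d1.pkl
```

```text
wing 1045 [571.8  16.3] [351.9 484.6] 27.6
dot 43 [655.9 168.9] [5.6 6. ] 6.6
[655.80180135 168.9578435 ]
tab 950 [585.1 233.1] [ 40.5 169.6] 0.1
handle 1040 [374.9 211.9] [108.2  17.3] 15.4
blade 1207 [469.3 237.8] [89.5 22. ] 15.5
```

```bash
sed -i 's/(c\[...,2\]>.1)$/(c[...,2]>.1)\&(c[...,2]<.17)\&(c[...,1]>.1)\&(c[...,1]<.22)\&(c[...,0]<.75)/' m1.py; python3 m1.py d1.pkl
```

```text
wing 1003 [633.7 164.6] [59.2 16.2] 12.6
dot 43 [655.9 168.9] [5.6 6. ] 6.6
[655.80180135 168.9578435 ]
tab 921 [585.2 163. ] [40.5 29.5] 0.1
handle 1040 [374.9 211.9] [108.2  17.3] 15.4
blade 1207 [469.3 237.8] [89.5 22. ] 15.5
```

```bash
python3 -m inch '{"travel":[[0.055,0.007,-0.04],[0.109,0.014,-0.08],[0.109,0.014,-0.1],[0.109,0.014,-0.1],[0.109,0.014,-0.1],[0.109,0.014,-0.1],[0.109,0.014,-0.1],[0.109,0.014,-0.1],[0.109,0.014,-0.1]],"twist":[-0.18,-0.36,-0.54,-0.72,-0.9,-1.08,-1.26,-1.35,-1.35]}' -1 60
python3 - <<'E'
from h import *
import pickle
st=arm.observe(); f=arm.grab_frame('wrist'); pickle.dump((st,f),open('d2.pkl','wb')); save('wrist2.png',f['color'],1.4)
print(st['position'],st['orientation'].round(4),st['qpos'].round(2))
E
python3 m1.py d2.pkl
```

```text
clock: 1.95
position: [0.6346, 0.1623, 0.403]
orientation: [0.001, 0.78, -0.625, -0.001]
ft_force: [-0.7, 0.5, 0.8]
grip_width: 0.0854
[0.63455943 0.16232057 0.40296654] [ 1.000e-03  7.804e-01 -6.253e-01 -6.000e-04] [ 0.23  0.47  1.56 -0.    1.11  1.58]
wing 1903 [636.2 164.6] [58.5 15.5] 12.2
dot 100 [656.  168.8] [6.5 6.4] 12.6
[655.89359217 168.76943601]
tab 1088 [583.4 162.2] [34.7 29.1] 2.0
handle 704 [391.  214.4] [81.8 18.6] 15.3
blade 1186 [469.9 238.4] [90.9 22.7] 15.3
```

View pics/wrist2.png

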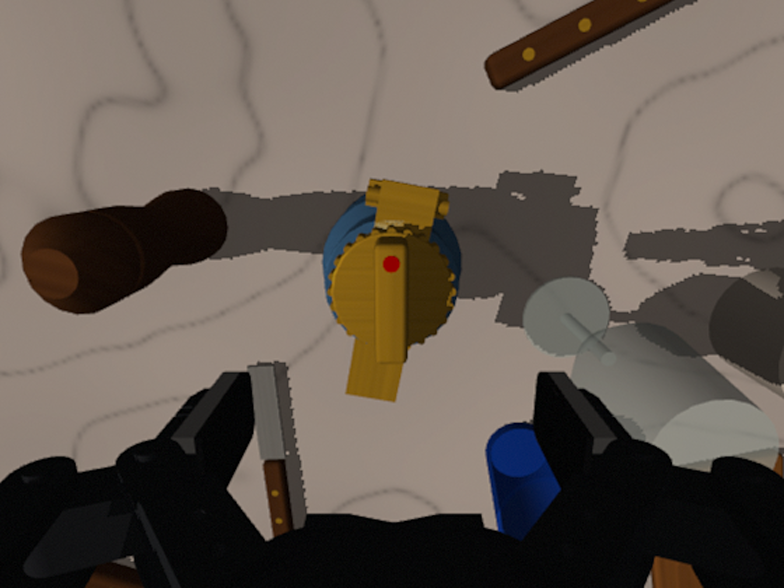

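```bash
python3 -m inch '{"travel":[[0,0.002,-0.03],[0,0.002,-0.06],[0,0.002,-0.08],[0,0.002,-0.088],[0,0.002,-0.088]],"twist":[0,0,0,0,0]}' -1 80
python3 -m inch '{"travel":[[0,0,0],[0,0,0],[0,0,0],[0,0,0],[0,0,0],[0,0,0],[0,0,0],[0,0,0]],"twist":[0,0,0,0,0,0,0,0]}' 1 80
```

```text
clock: 2.62
position: [0.6342, 0.1659, 0.3165]
orientation: [0.0, 0.781, -0.625, -0.0]
ft_force: [0.4, 0.1, 0.1]
grip_width: 0.0852
clock: 3.62
position: [0.6344, 0.1645, 0.3177]
orientation: [0.001, 0.781, -0.625, 0.001]
ft_force: [0.1, -9.8, 5.9]
grip_width: 0.014
```

```bash
python3 -m inch '{"travel":[[0,0,0],[0,0,0],[0,0,0],[0,0,0],[0,0,0],[0,0,0],[0,0,0],[0,0,0],[0,0,0],[0,0,0],[0,0,0],[0,0,0]],"twist":[0.1,0.2,0.3,0.4,0.5,0.6,0.7,0.8,0.9,1.0,1.1,1.2]}'
python3 -m inch '{"travel":[[0,0,0],[0,0,0],[0,0,0],[0,0,0],[0,0,0],[0,0,0],[0,0,0],[0,0,0],[0,0,0],[0,0,0],[0,0,0],[0,0,0]],"twist":[0.1,0.2,0.3,0.4,0.5,0.6,0.7,0.8,0.9,1.0,1.1,1.1]}'
python3 - <<'E'
from h import *
f=arm.grab_frame('side'); save('side3.png',f['color'][130:290,200:400],4)
st=arm.observe();print(st['ft_force'],st['ft_torque'],st['qpos'].round(2))
E
```

```text
clock: 5.12
position: [0.635, 0.1637, 0.3177]
orientation: [0.002, 0.997, -0.073, 0.001]
ft_force: [3.8, -14.7, 4.1]
grip_width: 0.0137
clock: 6.62
position: [0.6357, 0.1639, 0.3178]
orientation: [0.003, 0.889, 0.458, 0.002]
ft_force: [7.5, -12.1, 0.5]
grip_width: 0.0145
[  7.5630528  -11.80125664   1.84559244] [-2.27079437 -1.09150006  0.14543788] [ 0.24  0.57  1.61 -0.01  0.96 -0.71]
```

View pics/side3.png

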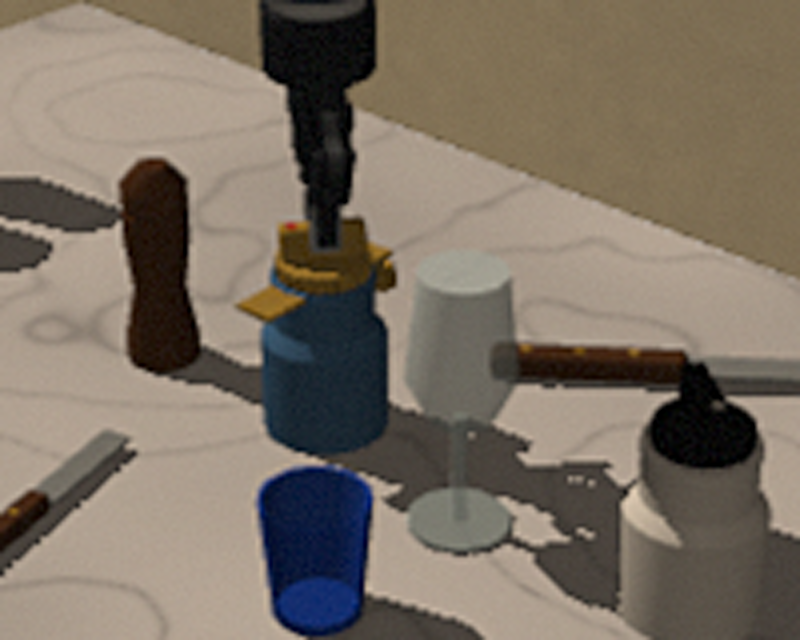

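```bash
python3 -m inch '{"travel":[[0,0,0],[0,0,0],[0,0,0],[0,0,0],[0,0,0.02],[0,0,0.06],[-0.01,0,0.1],[-0.02,0.01,0.1],[-0.04,0.01,0.1]],"twist":[0,0,0,0,0,0,-0.1,-0.28,-0.45]}' -1 120
python3 -m inch '{"travel":[[-0.05,0.01,0],[-0.08,0.02,0],[-0.11,0.03,0],[-0.14,0.04,0],[-0.17,0.05,0],[-0.19,0.05,0],[-0.206,0.05,0],[-0.206,0.04,0],[-0.206,0.04,0],[-0.206,0.04,0],[-0.206,0.04,0],[-0.206,0.04,0]],"twist":[-0.18,-0.36,-0.54,-0.72,-0.9,-1.08,-1.26,-1.44,-1.62,-1.8,-1.8,-1.8]}'
python3 - <<'E'
from h import *
import pickle
st=arm.observe(); f=arm.grab_frame('wrist'); pickle.dump((st,f),open('d3.pkl','wb')); save('wrist3.png',f['color'],1.4)
print(st['position'],st['orientation'].round(4),st['qpos'].round(2))
E
python3 m1.py d3.pkl
```

```text
clock: 7.8
position: [0.594, 0.1765, 0.4192]
orientation: [-0.0, 0.97, 0.245, 0.002]
ft_force: [-0.5, -0.5, -1.8]
grip_width: 0.0854
clock: 9.3
position: [0.388, 0.2161, 0.4174]
orientation: [-0.0, 0.797, -0.604, 0.0]
ft_force: [0.3, -0.5, -0.5]
grip_width: 0.0856
[0.38800467 0.21607522 0.41738936] [-5.000e-04  7.972e-01 -6.038e-01  2.000e-04] [0.48 0.14 2.   0.   1.   1.78]Traceback (most recent call last):
  File "m1.py", line 10, in <module>
    rect(gold&(z>.156),.160,'wing')
    ~~~~^^^^^^^^^^^^^^^^^^^^^^^^^^^
  File "m1.py", line 8, in rect
    r=cv2.minAreaRect(P.astype(np.float32)); print(name,len(P),np.round(r[0],1),np.round(r[1],1),round(r[2],1)); return P
cv2.error: OpenCV(4.12.0) /io/opencv/modules/imgproc/src/convhull.cpp:143: error: (-215:Assertion failed) total >= 0 && (depth == CV_32F || depth == CV_32S) in function 'convexHull'
```

View pics/wrist3.png

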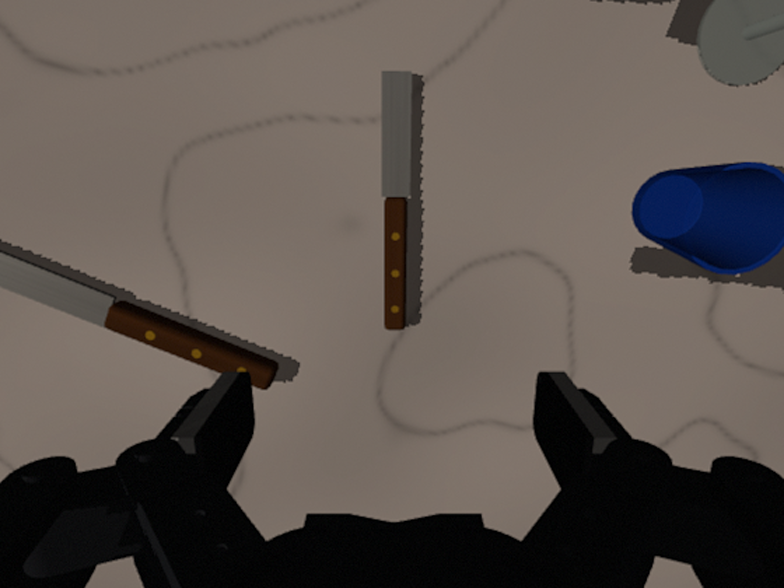

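The chosen knife B lies straight below the gripper at (395,200) and upright in the image, which matches the tool's yaw. I'll check the cap and lid in the fixed views before grasping.

```bash
python3 - <<'E'
from h import *
for n in('side','scene'):
    f=arm.grab_frame(n); c=cloud(f); hsv=cv2.cvtColor(f['color'],cv2.COLOR_RGB2HSV); H,S=hsv[...,0],hsv[...,1]
    g=(S>110)&((H<30)|(H>172))&(abs(c[...,0]-.635)<.05)&(abs(c[...,1]-.165)<.045)&(c[...,2]>.152)&(c[...,2]<.175)
    v,u=np.nonzero(g); P=np.array([ray(f,a,b,.16)[:2] for a,b in zip(u,v)])*1000
    print(n,len(P),cv2.minAreaRect(P.astype(np.float32)))
    t=(S>150)&(H>13)&(H<30)&(abs(c[...,0]-.58)<.025)&(abs(c[...,1]-.163)<.03)&(c[...,2]>.1); print('tab z',np.median(c[t][:,2]),t.sum())
    if n=='scene':
        save('jar4.png',f['color'][180:250,280:350],8)
E
```

```text
side 93 ((628.0200805664062, 157.29156494140625), (27.814268112182617, 58.01883316040039), 55.489341735839844)
tab z 0.12279663084964365 94
scene 95 ((639.4069213867188, 159.82821655273438), (16.315277099609375, 62.558101654052734), 54.97598648071289)
tab z 0.12054034229397548 85
```

View pics/jar4.png

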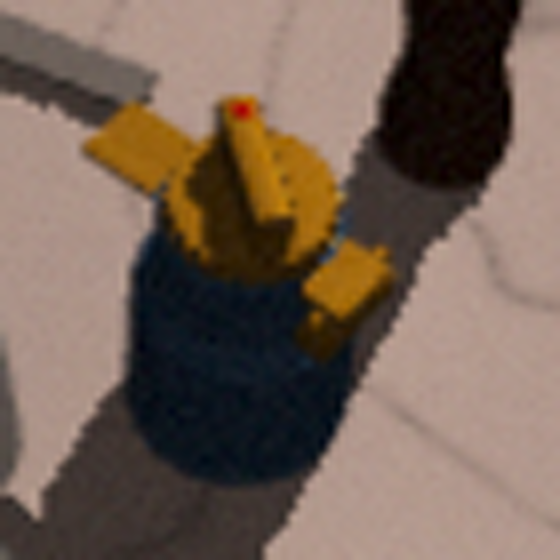

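```bash
python3 -m inch '{"travel":[[0.001,0,-0.06],[0.001,0,-0.12],[0.001,0,-0.18],[0.001,0,-0.22],[0.001,0,-0.238],[0.001,0,-0.238],[0.001,0,-0.238]],"twist":[0,0,0,0,0,0,0]}' -1 120
python3 -m inch '{"travel":[[0,0,0],[0,0,0],[0,0,0],[0,0,0],[0,0,0],[0,0,0],[0,0,0],[0,0,0]],"twist":[0,0,0,0,0,0,0,0]}' 1 120
```

```text
clock: 10.32
position: [0.3893, 0.2162, 0.1793]
orientation: [-0.0, 0.796, -0.605, 0.0]
ft_force: [-0.3, -0.1, 0.2]
grip_width: 0.0855
clock: 11.32
position: [0.3891, 0.216, 0.1795]
orientation: [-0.0, 0.796, -0.605, 0.0]
ft_force: [-1.5, -1.4, 12.1]
grip_width: 0.0144
```

Cap at about 145° in the world, so about 2.49 rad unscrewed, with the lid shut (tab top at 121 mm). Now I'll lift the knife, turn it in line with the jar and look.

```bash
python3 -m inch '{"travel":[[0,0,0.03],[0,0,0.07],[0.005,-0.01,0.1],[0.01,-0.03,0.1],[0.01,-0.059,0.1],[0.01,-0.059,0.1],[0.01,-0.059,0.1],[0.01,-0.059,0.1]],"twist":[0,0,-0.1,-0.2,-0.234,-0.234,-0.234,-0.234]}'
cat > k.py <<'E'
from h import *
import pickle,sys
t=sys.argv[1]; st=arm.observe(); f=arm.grab_frame('wrist'); s=arm.grab_frame('side'); c=cloud(f,st)
print(st['position'].round(4),st['ft_force'].round(1),st['ft_torque'].round(2),st['grip_width'].round(4),round(st['clock'],1))
img=np.hstack([f['color'],s['color'][110:290,180:420].repeat(2,0).repeat(2,1)[:360].copy() if 0 else cv2.resize(s['color'][110:320,200:400],(400,420))])
save(t+'.png',img,.83)
pickle.dump((st,f,s),open(t+'.pkl','wb'))
E
python3 k.py k5
```

```text
clock: 12.32
position: [0.3991, 0.1576, 0.2787]
orientation: [-0.0, 0.72, -0.694, 0.0]
ft_force: [-0.1, -0.6, -1.1]
grip_width: 0.014Traceback (most recent call last):
  File "k.py", line 4, in <module>
    print(st['position'].round(4),st['ft_force'].round(1),st['ft_torque'].round(2),st['grip_width'].round(4),round(st['clock'],1))
                                                                                   ^^^^^^^^^^^^^^^^^^^^^^
AttributeError: 'float' object has no attribute 'round'
```

```bash
sed -i "s/st\['grip_width'\].round(4)/st['grip_width']/" k.py; python3 k.py k5
```

```text
[0.399  0.1576 0.2786] [-0.6  0.5 -0.8] [-0.04  0.02  0.03] 0.013940539004116152 12.4
```

View pics/k5.png

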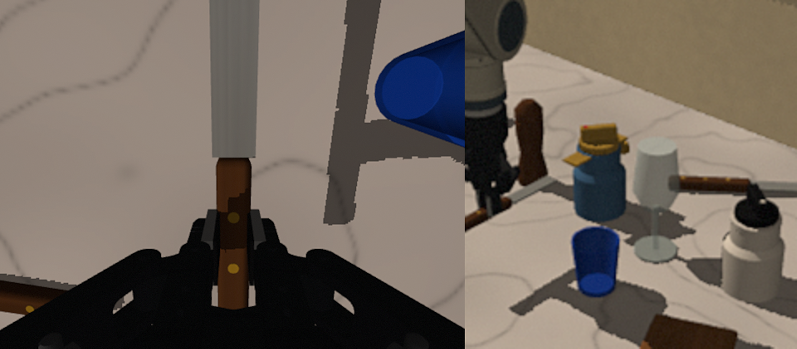

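The knife is held and points at the tab (blade about x=233 in the left half). I'll measure the blade's tilt and tip from the depth maps.

```bash
cat > b.py <<'E'
from h import *
import pickle,sys
st,f,s=pickle.load(open(sys.argv[1],'rb'))
for n,g,t in(('wrist',f,st),('side',s,None),('scene',arm.grab_frame('scene'),None)):
    c=cloud(g,t); x0,y0,z0=st['position']; h=z0-.1715
    m=(c[...,0]>x0+.05)&(c[...,0]<x0+.15)&(abs(c[...,1]-y0)<.03)&(abs(c[...,2]-h)<.025)
    P=c[m]
    if len(P)<20: print(n,len(P)); continue
    A=np.c_[P[:,0]-x0,P[:,1]-y0,np.ones(len(P))]; k=np.linalg.lstsq(A,P[:,2],rcond=None)[0]
    print(n,len(P),'slope',k.round(3),'z at tip',(k@[.13,0,1]).round(4),'max x',np.percentile(P[:,0],99.5).round(4),'y at far',P[P[:,0]>x0+.09][:,1].mean().round(4) if (P[:,0]>x0+.09).any() else '','y near',P[P[:,0]<x0+.075][:,1].mean().round(4))
E
python3 b.py k5.pkl
```

```text
wrist 9259 slope [-0.004  0.002  0.109] z at tip 0.108 max x 0.5078 y at far 0.1614 y near 0.1602
side 153 slope [-0.006 -0.019  0.11 ] z at tip 0.1089 max x 0.5278 y at far 0.1612 y near 0.1595
scene 148 slope [ 0.01  -0.1    0.106] z at tip 0.1075 max x 0.5283 y at far 0.1599 y near 0.1588
```

```bash
python3 -m inch '{"travel":[[0.015,0,0],[0.03,0,0],[0.045,0,0],[0.057,0,0],[0.057,0,0],[0.057,0,0]],"twist":[0,0,0,0,0,0]}'
python3 k.py k6; python3 b.py k6.pkl
```

```text
clock: 13.32
position: [0.4556, 0.1569, 0.2785]
orientation: [0.0, 0.72, -0.694, -0.0]
ft_force: [0.3, -0.0, -0.2]
grip_width: 0.014
[0.4556 0.1569 0.2785] [ 0.3 -0.  -0.2] [ 0.01  0.07 -0.01] 0.013977443673386438 13.3
wrist 9235 slope [-0.004  0.001  0.108] z at tip 0.1078 max x 0.5643 y at far 0.1606 y near 0.1594
side 351 slope [-0.019  0.125  0.113] z at tip 0.1101 max x 0.6055 y at far 0.1587 y near 0.1594
scene 214 slope [0.177 0.115 0.094] z at tip 0.1175 max x 0.6054 y at far 0.1587 y near 0.1578
```

View pics/k6.png

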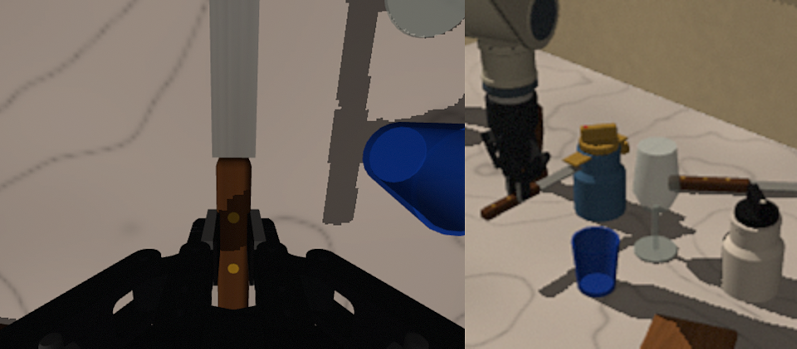

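The blade now runs under the tab (right half, about (575,165)) and nothing is touching. I'll lever in two stages.

```bash
python3 -m inch '{"travel":[[0,0,0.008],[0.001,0,0.018],[0.002,0,0.028],[0.005,0,0.037],[0.008,0,0.046],[0.013,0,0.055],[0.018,0.001,0.062],[0.018,0.001,0.062]],"twist":[0,0,0,0,0,0,0,0]}'
python3 k.py k7
```

```text
clock: 14.48
position: [0.4749, 0.1582, 0.3415]
orientation: [-0.001, 0.72, -0.694, 0.001]
ft_force: [0.0, 0.4, -1.1]
grip_width: 0.0142
[0.4749 0.1582 0.3415] [ 0.   0.4 -1.1] [0.02 0.09 0.  ] 0.014167410544301574 14.5
```

View pics/k7.png

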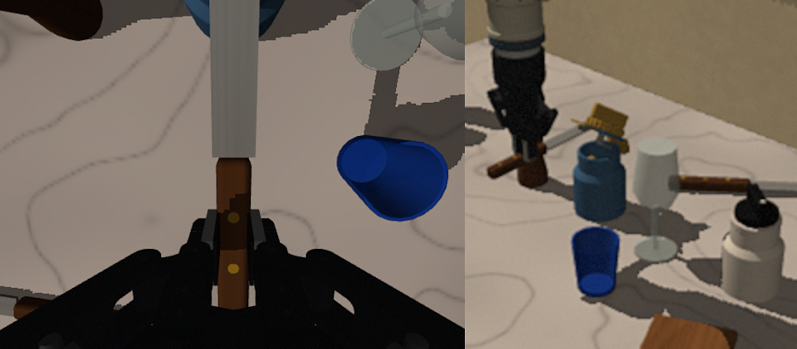

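```bash
python3 -m inch '{"travel":[[0.006,0,0.007],[0.013,0,0.014],[0.020,0.001,0.020],[0.028,0.001,0.026],[0.036,0.001,0.031],[0.045,0.002,0.034],[0.054,0.002,0.037],[0.054,0.002,0.037]],"twist":[0,0,0,0,0,0,0,0]}'
python3 k.py k8
```

```text
clock: 15.58
position: [0.529, 0.1601, 0.3781]
orientation: [-0.001, 0.72, -0.694, 0.001]
ft_force: [0.8, 0.1, -1.1]
grip_width: 0.0144
[0.529  0.1601 0.3781] [ 0.8  0.1 -1.1] [-0.02  0.04 -0.03] 0.014432637021271802 15.6
```

View pics/k8.png

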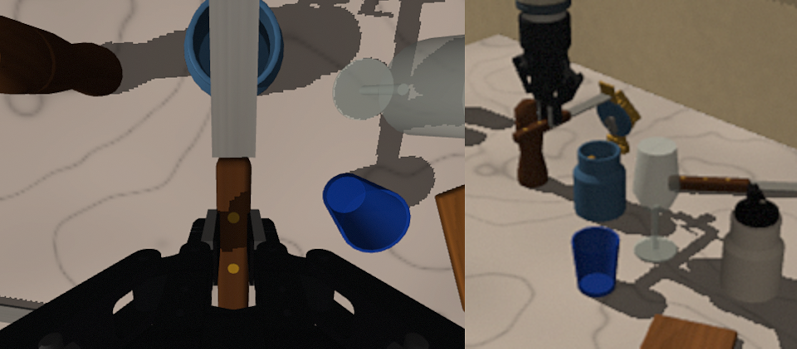

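```bash
python3 -m inch '{"travel":[[-0.03,-0.001,-0.002],[-0.07,-0.002,0],[-0.12,-0.004,0.01],[-0.14,-0.03,0.03],[-0.14,-0.08,0.03],[-0.14,-0.14,0.03],[-0.14,-0.2,0.03],[-0.14,-0.26,0.03],[-0.14,-0.32,0.02],[-0.14,-0.373,0],[-0.14,-0.373,0],[-0.14,-0.373,0]],"twist":[0,0,0,0,0.05,0.15,0.25,0.35,0.4,0.4,0.4,0.4]}'
python3 - <<'E'
from h import *
st=arm.observe(); print(st['position'],st['orientation'])
for n in('scene','side'):
    f=arm.grab_frame(n); save(n+'9.png',f['color'],1.3); c=cloud(f)
    hsv=cv2.cvtColor(f['color'],cv2.COLOR_RGB2HSV)
    m=((hsv[...,0]<15)&(hsv[...,1]>100)&(c[...,2]<.025)&(c[...,2]>.006)&(abs(c[...,0]-.415)<.13)&(abs(c[...,1]+.2)<.13)).astype(np.uint8)
    v,u=np.nonzero(m); P=np.array([ray(f,a,b,.014)[:2] for a,b in zip(u,v)])*1000
    print(n,cv2.minAreaRect(P.astype(np.float32)))
E
```

```text
clock: 17.18
position: [0.3877, -0.2129, 0.3776]
orientation: [-0.0, 0.843, -0.538, -0.0]
ft_force: [-0.0, 0.4, -0.7]
grip_width: 0.0144
[ 0.38771006 -0.21286937  0.37761472] [-8.59696627e-05  8.43252713e-01 -5.37517232e-01 -2.81535448e-04]
scene ((420.57391357421875, -201.26995849609375), (199.99758911132812, 120.87872314453125), 25.388824462890625)
side ((411.48028564453125, -202.80279541015625), (206.8998260498047, 118.5372085571289), 25.571399688720703)
```

View pics/scene9.png

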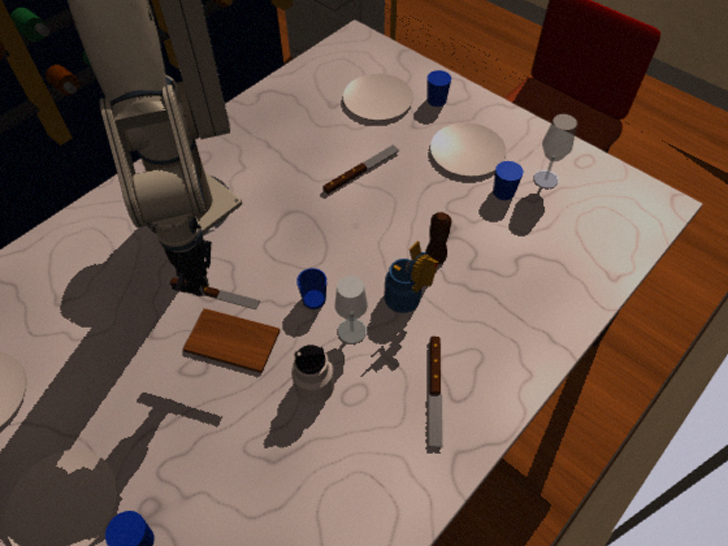

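View pics/side9.png

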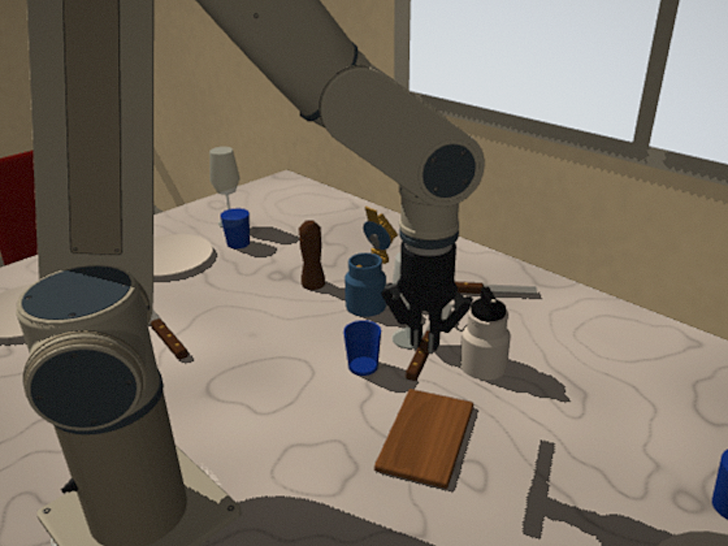

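The lid stands open at (423,265) in the scene view, the bystanders are upright and the knife hangs level above the board. I'll lower it.

```bash
python3 -m inch '{"travel":[[0,0,-0.05],[0,0,-0.1],[0,0,-0.14],[0,0,-0.165],[0,0,-0.176],[0,0,-0.18],[0,0,-0.182],[0,0,-0.183],[0,0,-0.183]],"twist":[0,0,0,0,0,0,0,0,0]}'
python3 k.py ka; python3 - <<'E'
import pickle; from h import *
st,f,s=pickle.load(open('ka.pkl','rb')); c=cloud(f,st); x0,y0,z0=st['position']
m=(np.hypot(c[...,0]-x0,c[...,1]-y0)<.12)&(c[...,2]>.019)&(c[...,2]<.04)&(c[...,0]>x0+.05); P=c[m]
A=np.c_[P[:,:2]-[x0,y0],np.ones(len(P))]; print(len(P),np.linalg.lstsq(A,P[:,2],rcond=None)[0].round(4))
E
```

```text
clock: 18.4
position: [0.3881, -0.2131, 0.1952]
orientation: [-0.0, 0.843, -0.537, 0.001]
ft_force: [0.3, 1.0, -0.9]
grip_width: 0.0141
[ 0.3881 -0.2131  0.1952] [ 0.3  1.  -0.9] [0.02 0.02 0.02] 0.014069763435517439 18.4
8579 [-0.003   0.0008  0.025 ]
```

View pics/ka.png

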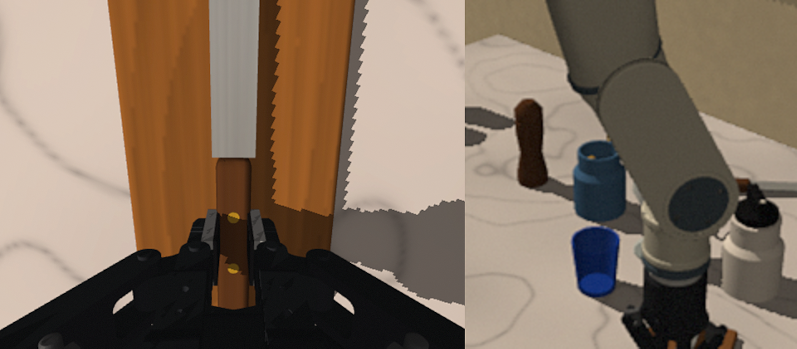

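The knife is level (slope 0.003), about 1 mm above the board and centred on it. I'll lower 1 mm more, release and withdraw.

```bash
python3 -m inch '{"travel":[[0,0,-0.001],[0,0,-0.001]],"twist":[0,0]}'
python3 -m inch '{"travel":[[0,0,0],[0,0,0],[0,0,0],[0,0,0],[0,0,0],[0,0,0.01],[0,0,0.04],[0,0,0.09],[0,0,0.15],[-0.02,0,0.21],[-0.02,0,0.21],[-0.02,0,0.21]],"twist":[0,0,0,0,0,0,0,0,0,0,0,0]}' -1
python3 - <<'E'
from h import *
import pickle
D=pickle.load(open('d0.pkl','rb'))
for n in('scene','side'):
    f=arm.grab_frame(n); c=cloud(f)
    save(n+'b.png',f['color'],1.3)
    m=(c[...,2]>.02)&(c[...,2]<.3)&(c[...,0]>.43)&(c[...,0]<1.0)&(c[...,1]>-.22)&(c[...,1]<.5)
    k,l,s,_=cv2.connectedComponentsWithStats(m.astype(np.uint8))
    for i in range(1,k):
        if s[i,4]>60: q=c[l==i]; print(n,'obj',q[:,:2].min(0).round(3),q[:,:2].max(0).round(3),q[:,2].max().round(3))
st=arm.observe(); f=arm.grab_frame('wrist'); save('wristb.png',f['color']); c=cloud(f,st); hsv=cv2.cvtColor(f['color'],cv2.COLOR_RGB2HSV)
m=(hsv[...,1]<60)&(c[...,2]>.018)&(c[...,2]<.035)&(abs(c[...,0]-.46)<.08)&(abs(c[...,1]+.18)<.08); P=c[m]
A=np.c_[P[:,:2],np.ones(len(P))]; print('blade',len(P),P.mean(0),np.linalg.lstsq(A,P[:,2],rcond=None)[0].round(4))
f=arm.grab_frame('scene'); c=cloud(f); H=cv2.cvtColor(f['color'],cv2.COLOR_RGB2HSV)
m=(H[...,0]>13)&(H[...,0]<30)&(H[...,1]>130)&(abs(c[...,0]-.68)<.1)&(abs(c[...,1]-.165)<.06)&(c[...,2]>.1); P=c[m]
t=P[P[:,2].argsort()[-12:]].mean(0); print('tab top',t,'angle',np.arctan2(t[2]-.117,.681-t[0]))
E
```

```text
clock: 18.75
position: [0.388, -0.213, 0.1937]
orientation: [0.0, 0.843, -0.537, -0.0]
ft_force: [-0.9, 0.5, -1.2]
grip_width: 0.0142
clock: 20.25
position: [0.3676, -0.2127, 0.404]
orientation: [-0.0, 0.843, -0.537, 0.0]
ft_force: [0.5, -0.2, -1.0]
grip_width: 0.0853
scene obj [0.593 0.117] [0.72  0.339] 0.231
scene obj [ 0.442 -0.024] [0.515 0.047] 0.09
scene obj [ 0.58  -0.027] [0.646 0.04 ] 0.197
scene obj [ 0.431 -0.206] [ 0.51  -0.151] 0.029
scene obj [0.766 0.007] [0.867 0.123] 0.029
scene obj [ 0.606 -0.197] [ 0.689 -0.106] 0.165
side obj [0.586 0.12 ] [0.709 0.205] 0.23
side obj [0.585 0.292] [0.638 0.338] 0.165
side obj [0.627 0.118] [0.666 0.134] 0.081
side obj [ 0.591 -0.197] [0.863 0.037] 0.164
side obj [ 0.568 -0.018] [0.611 0.021] 0.124
side obj [ 0.44  -0.023] [0.512 0.051] 0.091
side obj [ 0.43  -0.203] [ 0.508 -0.151] 0.028
blade 2291 [ 0.46492214 -0.17615872  0.02334226] [-0.0038  0.004   0.0258]
tab top [0.65843004 0.16382007 0.22823378] angle 1.3706084708148452
```

View pics/sideb.png

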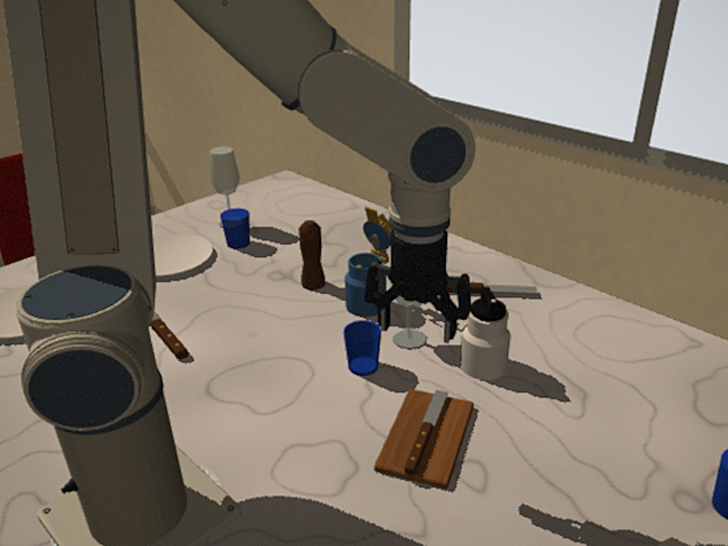

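View pics/sceneb.png

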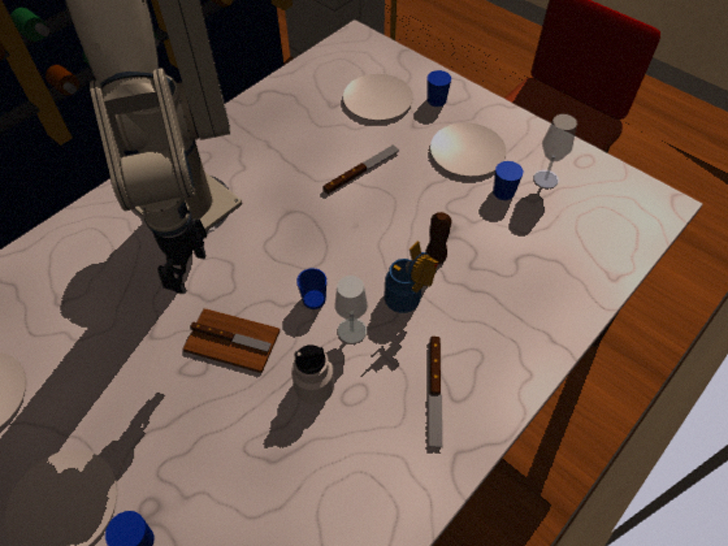

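The knife lies flat in the middle of the board (side view (427,430)), the lid is open about 1.3 rad, the bystanders haven't moved and the gripper is clear. I'll hand it in.

```bash
python3 -c "
from station import arm
print(arm.finish_job())"
```

```text
the job is handed in; nothing more can be done
None
```

I did the whole job in about 20 s of robot time and handed it in; `arm.finish_job()` gives no verdict. I unscrewed the cap, levered the lid open with the smallest knife's blade under the tab, and laid the knife on the board.

The last checks showed:
- **Cap:** it stood at about 2.49 rad with the lid still shut, measured just before I picked up the knife. I did not measure it again after that.
- **Lid:** it stands open at about 1.3 to 1.37 rad. I commanded 1.3 and the depth map gave 1.37.
- **Knife:** it lies flat in the middle of the board, with a blade slope of about 0.004.
- **Bystanders:** all four are upright. White jar, wine glass and tumbler match their starting positions to within a few millimetres in the scene camera, and the mill does in the side camera.
- **Gripper:** it is open and well clear of everything.

Two readings disagreed with what I expected:
- **Finger opening:** it read about 14 mm on both the 16 mm wing and the 18 mm handle.
- **Side camera on the wine glass and white jar:** the gripper hid part of the glass, and the white jar ran together with the glass and a spare knife. For those two I rely on the scene camera.

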